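# Swap the bearing cap, hex keys and feeler gauge back to their own places

### The arm

A 6-joint arm with a two-finger parallel gripper is mounted at the origin on the work surface. World frame = base frame: x ahead of the robot, y to its left, z up, the work surface at z = 0. Lengths are in m, angles in degrees, forces in N, time in s.
With the tool pointing down it reaches from about 0.4 to 0.825 m from the base axis. Payload 7 kg.
Tool frame: the origin (TCP) lies midway between the tips of the shut fingers; the grasp point (between the pads) lies 19 mm behind it; z points along the fingers, y is the direction in which the jaws open and shut (so a half turn about z gives the same grasp; the last joint's range is limited). The gripper opens to 88 mm and grips with 3 to 60 N. Pads are 19 mm wide; open, the fingers measure 130 mm over their backs; the gripper's body (78 mm by 193 mm) begins 47 mm behind the grasp point.
Start: joints at [82.282, 20.546, 0.682, 0, -70.136, -16.507], TCP at [0.277, 0.616, 0.227] pointing down, gripper open.
Joint ranges: [-176.03, 176.03], [-82.01, 121.73], [-58.28, 71.71], [-173.87, 95.51], [-174.79, -0.11], [-173.66, 173.66]. Speed limits (degrees/s): [136.94, 136.94, 172.46, 180, 180, 180].

### API

Orientations are given as a 3x3 rotation matrix whose columns are the frame's x, y, z axes.
In Python, from rig import robot gives the robot as it stands. Calls block until the motion is done:
- robot.goto(position, orientation): joint-space move of the TCP to a pose.
- robot.servo_line(position, ori=None, speed=0.15): straight line of the TCP; ori=None keeps the orientation; speed is the mean speed in m/s.
- robot.movej(angles): joint-space move.
- robot.move_gripper(opening): opening from 0.0 (shut) to 1.0 (fully open); the grip force is fixed at half the most; returns when the fingers have stopped.
- robot.dwell(seconds).
- robot.ik(position, orientation): joint angles nearest the present ones, or None.
- robot.grab_frame(name): name is "scene" or "top"; returns (picture, depth): 384x512x3 uint8, red, green, blue; 384x512 float32, m along the optical axis (not along the pixel's ray), 0 where there is no reading.
- robot.camera_info(name): a dict with "vfov" (degrees; the focal length in pixels is half the picture's height over the tangent of half this angle, whatever the lens; pixels are square), "cx", "cy" (the principal point, pixels), "view" (4x4, takes a point from world to camera coordinates). Camera axes: x right, y down, z forward; pixel columns grow to the right and rows downward; lengths in m; the calibration is good to about 2 mm. A picture is of the moment at which its call begins. camera_info takes no time and is no camera call.
A pose or a line that the arm cannot do raises robot.Unreachable and nothing moves.
- robot.job_done(): hands the job in, once; it reports no verdict.
Readings, each from a call of its own:
- robot.read_t(): time.
- robot.read_qpos(): joint angles.
- robot.read_qvel(): joint speeds.
- robot.read_effort(): joint torques, N m.
- robot.read_position(): TCP position.
- robot.read_tcp_rot(): TCP orientation.
- robot.read_force(): force on the tool from outside, world axes, zero at the start.
- robot.read_ft_torque(): the same for the moment, N m.
- robot.read_grip_width(): opening from 0.0 (shut) to 1.0 (fully open).
Only numpy, scipy, OpenCV 4.12 (cv2) and the standard library are available. Lean on these libraries where they do the work, as an engineer would, in place of code of your own. Each camera call takes 0.05 s, during which the arm holds its last target. There are 200 camera calls.

### The job

Three things on the cabinet top lie in each other's places: put the cast iron bearing cap upright in the middle of the round drip dish, stand the hex key set upright in the middle of the low metal tray, and lay the feeler gauge flat inside the wooden case, then shut the case's lid fully. The bare rubber mat is free for putting something aside meanwhile. Set each thing down without dropping it, and leave the brass drift punch and the red grease tin where they are.

Things in the scene. Friction and masses are not known exactly. Their poses are not given: they have to be found in the camera images.
- cap: Grey cast iron bearing cap, about 0.6 kg: a half-round arch with its hollow downwards and a low bolt flange at each end. 104 long (x), 40 wide (y, two flat faces to grip), 42 mm high in the middle (a 5 mm stub on top more), flanges 12 mm high. Origin: centre of its underside, z up. Starts upright in the tray.
- hexset: Hex key set: black plastic holder block 60 long (x), 28 wide (y, flat faces to grip), 42 mm high, with a row of five yellow key handles on top reaching 64 mm, the tallest at its -x end. About 0.2 kg. Origin: centre of its underside, z up. Starts upright in the open case, its length roughly across the hinge line; far too tall for the lid to close over it.
- feeler: Chrome feeler gauge case: flat bar with round ends, 90 long (x), 26 wide (y, flat sides to grip), 18 mm thick, about 0.14 kg. Origin: centre of its underside, z up. Starts lying flat in the round dish at any angle.
- dish: Round black plastic drip dish, fixed, 158 mm across the rim, about 142 mm inside at the floor, rim 12 mm high, floor 3 mm thick. Origin: centre of its underside, z up. Place for the bearing cap.
- tray: Low rectangular bright metal tray, fixed, 160 (x) by 130 (y), rim 10 mm high, walls and floor 3 mm thick. Origin: centre of its underside, z up. Place for the hex key set.
- case: Wooden hinged case, fixed, 130 (x) by 160 (y) outside, walls 36 mm high, walls and floor 5 mm thick, so 120 by 150 mm inside. Origin: centre of its underside, z up. The hinge line of the lid runs along its y axis on top of its +x wall (at x = +65, z = 36 mm in the case's frame). Place for the feeler gauge.
- lid (a joint): Lid angle, rad: 0 shut, 1.57 standing straight up over the case's +x wall; starts 1.5 to 1.75, at most 1.9. Board 8 mm thick, 130 from hinge to free edge, 160 mm wide; brass knob 35 mm tall at mid width, 30 from the free edge, on the outer face (top when shut, facing case +x when open). The stiff hinge stays where left: push the outer face round and all the way down, a few newtons.
- mat: Bare square black rubber mat, fixed, 130 by 130, 3 mm thick, empty at the start: the free spot. Origin: centre of its underside.
- punch: Bystander: brass drift punch lying on the cabinet top, 130 long (x), 13 mm thick. Origin: under its middle. Leave it alone.
- tin: Bystander: red round grease tin standing on the cabinet top, 68 across, 60 mm high. Origin: centre of its underside. Leave it alone.
Things that resemble listed ones, but are neither listed nor needed, are in the scene too. Leave any blue look-alike of the cap alone. Leave any orange look-alike of the hexset alone.

How it is judged (in metres and radians):
At the end, for the whole second after the job is handed in: The bearing cap stands upright on the dish's floor within 15 mm of its centre, the hex key set stands upright on the tray's floor within 15 mm of its centre, the feeler gauge lies flat on the floor of the case, the lid is shut to within 0.05 rad, and all is at rest (horizontal distance between cap and dish below 0.015 m and z of cap in the frame of dish below 0.008 m and angle between each of cap, hexset, feeler's own z axis and vertical below 0.1 rad and horizontal distance between hexset and tray below 0.015 m and z of hexset in the frame of tray below 0.008 m and x of feeler in the frame of case between -0.06 and 0.06 m and y of feeler in the frame of case between -0.075 and 0.075 m and z of feeler in the frame of case below 0.01 m and value of joint lid below 0.05 rad and linear speed of each of cap, hexset, feeler below 0.02 m/s); the robot touches nothing.
It fails at once if the bearing cap is dropped (falls free faster than 0.6 m/s) (contact force between the fingers and cap below 0.05 N and linear speed of cap above 0.6 m/s).
It fails at once if the hex key set is dropped (falls free faster than 0.6 m/s) (contact force between the fingers and hexset below 0.05 N and linear speed of hexset above 0.6 m/s).
It fails at once if the feeler gauge is dropped (falls free faster than 0.6 m/s) (contact force between the fingers and feeler below 0.05 N and linear speed of feeler above 0.6 m/s).
It fails at once if the drift punch is moved by more than 30 mm (distance of punch from where it was at the start of the episode above 0.03 m).
It fails at once if the grease tin is moved by more than 30 mm (distance of tin from where it was at the start of the episode above 0.03 m).
It also fails if it takes over 144 s, if anything falls off the work surface, if the arm or the gripper's body presses on something with over 40 N, if the wrist force passes 120 N, or if a joint passes its speed limit or range.

## Working session

There is one attempt and no reset: what is moved stays moved. The work goes in short steps, each a Python script; the robot and the scene stay as the last script left them, time stands still between calls to the robot, and variables do not carry over. Pictures are saved under pics/ and viewed, about 12 in all and at most 16, crops included, and the job is handed in when it is done.

```bash
mkdir -p pics; ls; python3 - <<'E'
from rig import robot
import cv2,numpy as np
for n in("scene","top"):
    im,d=robot.grab_frame(n); np.savez(f"pics/{n}0.npz",im=im,d=d)
    cv2.imwrite(f"pics/{n}0.png",cv2.resize(im[:,:,::-1],(800,600)))
    i=robot.camera_info(n); print(n,i["vfov"],i["cx"],i["cy"],np.round(i["view"],3).tolist(),d.min(),d.max(),(d==0).mean())
E
```

```text
pics
scene 57.770480854531876 253.78728684378282 191.93274248296478 [[0.889, 0.457, 0.009, -0.5], [0.304, -0.575, -0.759, -0.046], [-0.342, 0.678, -0.651, 1.213], [0.0, 0.0, 0.0, 1.0]] 0.0 3.722141 0.004058837890625
top 44.06402601481841 252.20033449615818 198.7415198578515 [[-0.003, -1.0, -0.004, 0.092], [-0.983, 0.003, -0.186, 0.506], [0.186, 0.003, -0.983, 1.208], [0.0, 0.0, 0.0, 1.0]] 0.0 2.2093923 0.003941853841145833
```

View pics/top0.png

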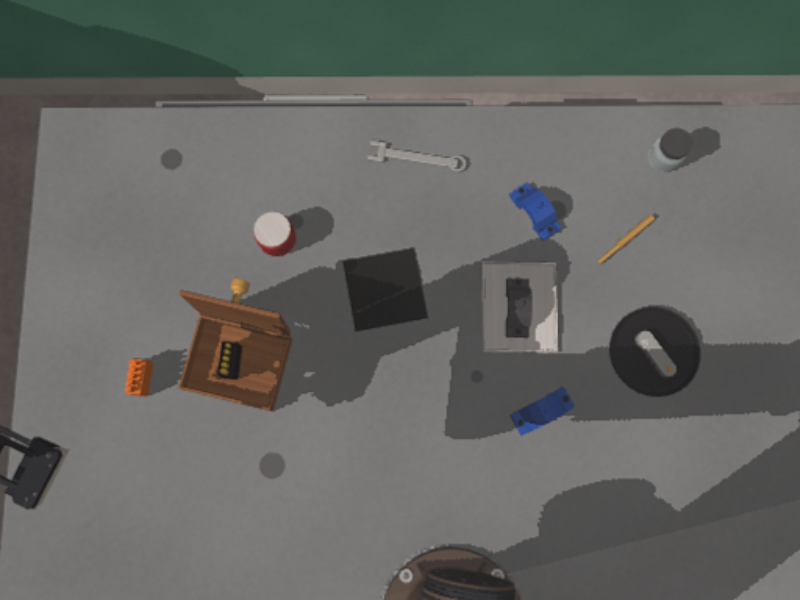

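View pics/scene0.png

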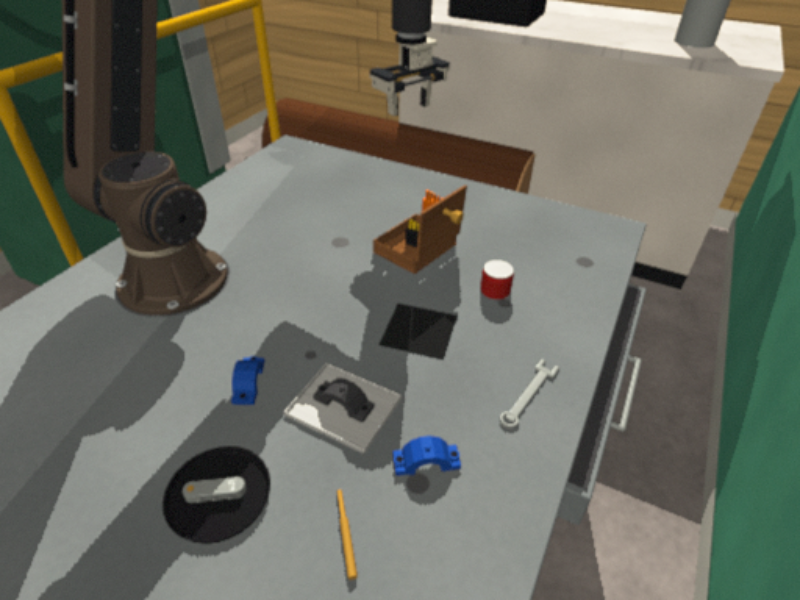

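The top view shows, at 800x600: dish (655,350) with feeler, tray (520,307) with cap, case (235,360) with hexset and the lid up on the far side, mat (385,290), tin (275,233), punch (627,238). The blue and orange look-alikes are nearby. Next I measure with depth.

```bash
cat > h.py <<'E'
from rig import robot
import cv2,numpy as np
def cloud(name="top"):
    im,d=robot.grab_frame(name); i=robot.camera_info(name)
    f=192/np.tan(np.radians(i["vfov"]/2)); v,u=np.mgrid[:384,:512]
    p=np.stack([(u-i["cx"])/f*d,(v-i["cy"])/f*d,d],-1); V=np.array(i["view"])
    w=(p-V[:3,3])@V[:3,:3]; w[d==0]=np.nan
    return im,w
def box(w,a):  # region in 800x600 px
    m=np.zeros(w.shape[:2],bool); x0,x1,y0,y1=[int(k/1.5625) for k in a]; m[y0:y1,x0:x1]=True; return m
def rect(w,m):
    n,l,s,c=cv2.connectedComponentsWithStats(m.astype(np.uint8),connectivity=8)
    if n<2: return None
    P=w[l==1+np.argmax(s[1:,4])]
    (c,sz,a)=cv2.minAreaRect((P[:,:2]*1000).astype(np.float32))
    if sz[0]<sz[1]: sz=sz[::-1];a+=90
    a=(a+90)%180-90
    return dict(c=np.round(c,1),sz=np.round(sz,1),long_deg=round(a,1),z=np.round(np.percentile(P[:,2],[5,50,95])*1000,1),n=len(P))
REG=dict(dish=(600,712,298,402),tray=(472,568,253,362),case=(172,300,280,418),mat=(336,432,240,338))
E
python3 - <<'E'
from h import *
im,w=cloud(); z=w[...,2]; hsv=cv2.cvtColor(im,cv2.COLOR_RGB2HSV); V=hsv[...,2];H=hsv[...,0];S=hsv[...,1]
B={k:box(w,a) for k,a in REG.items()}
t=box(w,(300,420,450,520));print("table z",np.nanmean(z[t]),np.nanstd(z[t]))
print("dish",rect(w,B["dish"]&(V<45)&(z<.02)|B["dish"]&(z>.007)))
print("dishrim",rect(w,B["dish"]&(z>.007)))
print("feeler",rect(w,B["dish"]&(z>.0155)))
print("tray",rect(w,B["tray"]&(z>.0015)))
print("trayrim",rect(w,B["tray"]&(z>.006)&(z<.014)))
print("cap",rect(w,B["tray"]&(z>.0125)))
print("captop",rect(w,B["tray"]&(z>.038)))
br=(H<20)&(S>60)
print("case",rect(w,B["case"]&(z>.026)&(z<.042)&br))
print("caseall",rect(w,B["case"]&(z>.004)&(z<.05)))
print("lid",rect(w,B["case"]&(z>.08)&br))
P=w[B["case"]&(z>.06)&br];print("lid zmax",np.percentile(P[:,2],98))
print("hexY",rect(w,B["case"]&(H>20)&(H<35)&(S>100)&(z>.03)))
print("hex",rect(w,B["case"]&(z>.042)&((V<50)|(H>20))))
print("mat",rect(w,B["mat"]&(V<60)&(abs(z)<.01)))
print("tin",rect(w,box(w,(245,305,205,260))&(z>.05)))
print("punch",rect(w,box(w,(590,665,205,270))&(z>.006)))
cv2.imwrite("pics/c0.png",cv2.resize(im[175:270,110:200,::-1],None,fx=6,fy=6,interpolation=cv2.INTER_CUBIC))
E
```

```text
table z -0.0003341594739306932 0.002494988150845037
dish {'c': array([ 442.3, -358.4]), 'sz': array([155.7, 155.4]), 'long_deg': -75.5, 'z': array([-0.9,  4.7, 22. ]), 'n': 1943}
dishrim {'c': array([ 438.4, -360.2]), 'sz': array([89.5, 32.4]), 'long_deg': 34.7, 'z': array([11.7, 20.2, 24.5]), 'n': 353}
feeler {'c': array([ 437.1, -358.5]), 'sz': array([89.3, 28.2]), 'long_deg': 34.7, 'z': array([17.1, 20.7, 24.7]), 'n': 307}
tray {'c': array([ 519.1, -127.9]), 'sz': array([182.6, 154.3]), 'long_deg': -2.5, 'z': array([ 1.8,  5.4, 42.6]), 'n': 2223}
trayrim {'c': array([ 564.1, -191.6]), 'sz': array([71.7,  5.1]), 'long_deg': 1.0, 'z': array([ 7. ,  9.8, 13.2]), 'n': 34}
cap {'c': array([ 519.4, -124.3]), 'sz': array([104.7,  40.8]), 'long_deg': -2.5, 'z': array([14. , 34.2, 46.3]), 'n': 575}
captop {'c': array([ 517.8, -124.6]), 'sz': array([48.9, 38.3]), 'long_deg': -1.7, 'z': array([38.8, 42.9, 47.9]), 'n': 210}
case {'c': array([423.9, 361.7]), 'sz': array([162.4, 131.2]), 'long_deg': 76.5, 'z': array([28.2, 35. , 39.2]), 'n': 499}
caseall {'c': array([424.2, 365.5]), 'sz': array([180.4, 137.5]), 'long_deg': 77.5, 'z': array([ 4.3,  8.5, 45.8]), 'n': 2225}
lid {'c': array([514.4, 339.5]), 'sz': array([161.4,  54.7]), 'long_deg': 76.7, 'z': array([ 88.2, 143.3, 167.4]), 'n': 719}
lid zmax 0.1682344377887056
hexY {'c': array([426.1, 373.5]), 'sz': array([51. , 16.3]), 'long_deg': -7.3, 'z': array([44.8, 58.7, 69.6]), 'n': 80}
hex {'c': array([425.6, 370. ]), 'sz': array([58.2, 29.3]), 'long_deg': -5.7, 'z': array([43. , 47.8, 67.6]), 'n': 215}
mat {'c': array([554.7, 107.9]), 'sz': array([130.3, 130. ]), 'long_deg': 10.9, 'z': array([-1.5,  2.6,  6.7]), 'n': 2135}
tin {'c': array([648.1, 298.5]), 'sz': array([62.8, 61.2]), 'long_deg': -4.7, 'z': array([52.9, 59.6, 63.4]), 'n': 430}
punch {'c': array([ 645.1, -321. ]), 'sz': array([130.4,  15.3]), 'long_deg': -50.9, 'z': array([ 6.6, 10.1, 15.2]), 'n': 166}
```

View pics/c0.png

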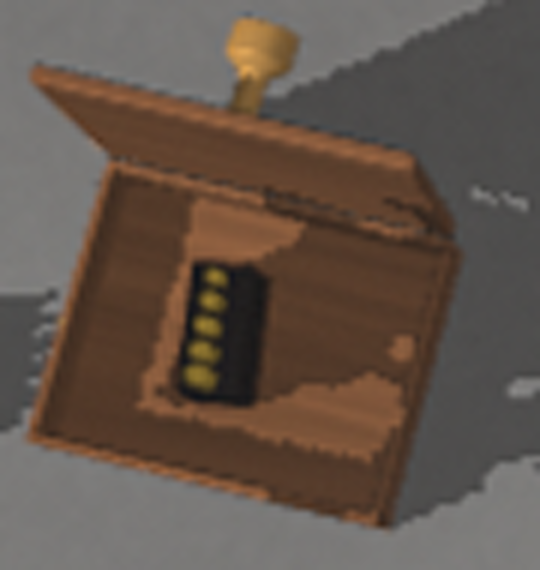

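```bash
python3 - <<'E'
from h import *
z0=np.load("pics/top0.npz"); im=z0["im"]
cv2.imwrite("pics/t0.png",cv2.resize(im[160:235,298:368,::-1],None,fx=8,fy=8,interpolation=cv2.INTER_CUBIC))
im2,w=cloud(); z=w[...,2]; hsv=cv2.cvtColor(im,cv2.COLOR_RGB2HSV)
m=box(w,REG["case"])&(z>.06)&(hsv[...,0]<16)&(hsv[...,1]>60)
c=np.array([.4239,.3617]);a=np.radians(-13.5);X=(w[...,:2]-c)@[np.cos(a),np.sin(a)]
P=np.stack([X[m],z[m]],1);x,zz=P[:,0],P[:,1]
for lo in np.arange(.06,.18,.02):
    k=(zz>lo)&(zz<lo+.02);print(round(lo,2),k.sum(),np.round(np.percentile(x[k],[10,50,90])*1000,1) if k.any() else '')
print(robot.read_tcp_rot())
E
```

```text
0.06 85 [65.6 66.4 66.9]
0.08 88 [66.8 67.3 68.2]
0.1 95 [67.9 68.5 69.4]
0.12 101 [68.9 69.7 70.7]
0.14 100 [70.1 70.8 71.6]
0.16 214 [71.3 74.4 77.4]
[[ 9.11907744e-01 -4.10395137e-01 -3.13811656e-04]
 [-4.10395239e-01 -9.11907211e-01 -9.92951431e-04]
 [ 1.21335326e-04  1.03426691e-03 -9.99999458e-01]]
```

View pics/t0.png

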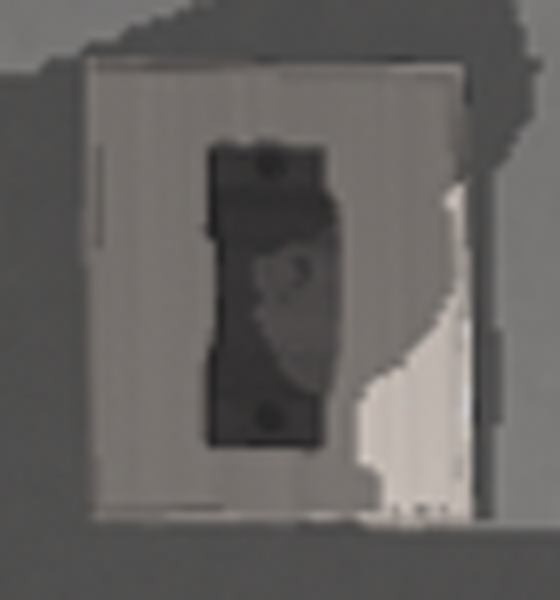

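The tray rim corners are at crop (88,58), (465,63), (470,520) and (95,518). The lid leans back about 0.05 rad past vertical. I'll cast the tray corners onto z = 10 mm and start with the feeler, moving it to the mat.

```bash
cat >> h.py <<'E'
def cast(uv,zp,name="top"):
    i=robot.camera_info(name); f=192/np.tan(np.radians(i["vfov"]/2)); V=np.array(i["view"]); R,t=V[:3,:3],V[:3,3]
    o=-R.T@t; d=np.array([(uv[0]-i["cx"])/f,(uv[1]-i["cy"])/f,1])@R
    return o+d*(zp-o[2])/d[2]
def ori(long_deg):  # tool down, jaws across a thing whose length lies at long_deg; of two half turns the one with milder last joint
    best=None
    for b in (long_deg+90,long_deg-90):
        b=np.radians(b); y=np.array([np.cos(b),np.sin(b),0]); z=np.array([0,0,-1.]); yield np.stack([np.cross(y,z),y,z],1)
HI=.24
def choose(xy,ang):
    c=[(abs(robot.ik([*xy,HI],R)[5]),i,R) for i,R in enumerate(ori(ang)) if robot.ik([*xy,HI],R) is not None]
    return min(c)[2]
def pick(xy,ang,ztcp,opening):
    R=choose(xy,ang); robot.goto([*xy,HI],R); robot.move_gripper(opening)
    f0=robot.read_force()
    robot.servo_line([*xy,ztcp+.03]); robot.servo_line([*xy,ztcp],speed=.04)
    print("down",robot.read_position(),np.round(robot.read_force()-f0,1))
    robot.move_gripper(0.); print("width mm",robot.read_grip_width()*88)
    robot.servo_line([*xy,HI]); print("held",robot.read_grip_width()*88,np.round(robot.read_force()-f0,1),"t",robot.read_t())
def place(xy,ang,ztcp,opening):
    R=choose(xy,ang); robot.goto([*xy,HI],R); f0=robot.read_force()
    robot.servo_line([*xy,ztcp+.03]); robot.servo_line([*xy,ztcp],speed=.03)
    print("down",robot.read_position(),np.round(robot.read_force()-f0,1))
    robot.move_gripper(opening); robot.servo_line([*xy,ztcp+.03],speed=.08); robot.servo_line([*xy,HI],speed=.2); print("t",robot.read_t())
E
python3 - <<'E'
from h import *
C=np.array([cast((298+(x+.5)/8-.5,160+(y+.5)/8-.5),.01) for x,y in((88,58),(465,63),(470,520),(95,518))])
print(np.round(C*1000,1).tolist(),"centre",np.round(C.mean(0)*1000,1),"sides",np.linalg.norm(C-np.roll(C,1,0),axis=1)*1000)
pick([.4375,-.359],34.7,.0055,.6)
E
```

```text
[[602.9, -65.2, 10.0], [600.6, -195.1, 10.0], [441.9, -190.0, 10.0], [443.0, -63.6, 10.0]] centre [ 522.1 -128.5   10. ] sides [159.92225707 129.93255675 158.83012121 126.34515981]
down [ 0.43764962 -0.35907078  0.00560282] [ 0.9  0.1 -0.3]
width mm 26.198793946944903
held 25.56610149904884 [ 0.2 -0.2 -2.1] t 9.125
```

```bash
python3 - <<'E'
from h import *
place([.5547,.1079],0,.0062,.6)
pick([.5190,-.1245],-2.2,.003+.013,.8)
im,w=cloud(); z=w[...,2]
print("feeler on mat",rect(w,box(w,REG["mat"])&(z>.0125)))
cv2.imwrite("pics/a1.png",cv2.resize(im[100:300,60:500,::-1],(800,364)))
E
```

```text
down [0.55485383 0.10800071 0.00639067] [0.5 0.2 0.6]
t 15.925
down [ 0.5191709  -0.12453561  0.01607967] [-0.4 -0.7  0.5]
width mm 39.8912086490995
held 40.05434620687709 [-0.1  0.5 -5.4] t 22.0083
feeler on mat {'c': array([461.8,  97.1]), 'sz': array([218.2,  65. ]), 'long_deg': 17.6, 'z': array([626.9, 689.5, 718.9]), 'n': 2381}
```

View pics/a1.png

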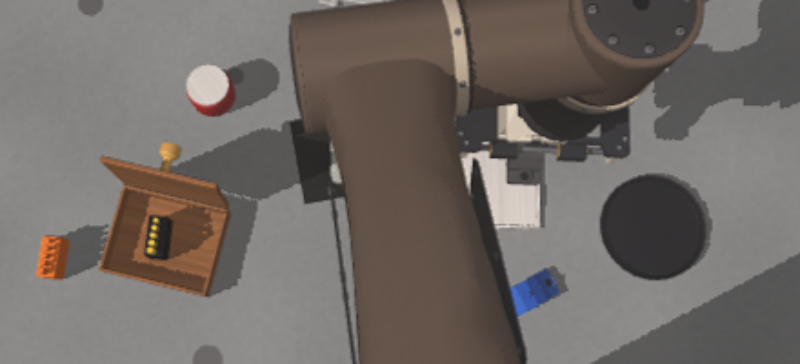

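The cap is held with the jaws around its middle, the feeler is on the mat and the dish is empty. I'll re-measure the dish and place the cap.

```bash
python3 - <<'E'
from h import *
im,w=cloud(); V=im.max(2)
r=rect(w,box(w,REG["dish"])&(V<45));print(r)
place([.4420,-.3585],-36,.017,.75)
pick([.4258,.3708],-6.5,.005+.011,.6)
im,w=cloud();z=w[...,2];V=im.max(2)
print("cap",rect(w,box(w,REG["dish"])&(z>.0175)),"dish",rect(w,box(w,REG["dish"])&(V<60)))
print("feeler",rect(w,box(w,REG["mat"])&(z>.0115)&(z<.1)))
cv2.imwrite("pics/a2.png",cv2.resize(im[100:300,60:500,::-1],(800,364)))
E
```

```text
{'c': array([ 383.1, -356.7]), 'sz': array([120.6,  31. ]), 'long_deg': 88.9, 'z': array([nan, nan, nan]), 'n': 77}
down [ 0.44221395 -0.35859798  0.01721572] [-2.3 -0.7  0.3]
t 27.9833
down [0.42591429 0.37093216 0.01610433] [ 0.9 -1.4  0.3]
width mm 27.83605887083955
held 27.930602402444833 [ 0.5  0.  -2.7] t 35.5917
cap {'c': array([ 442.7, -359.4]), 'sz': array([103.3,  41.4]), 'long_deg': -34.5, 'z': array([19. , 37.8, 46.1]), 'n': 486} dish {'c': array([ 451.5, -354.2]), 'sz': array([123.8, 122. ]), 'long_deg': 49.2, 'z': array([nan, nan, nan]), 'n': 2275}
feeler {'c': array([554.1, 106. ]), 'sz': array([88.7, 24.6]), 'long_deg': -0.1, 'z': array([17.1, 20.7, 25.1]), 'n': 303}
```

View pics/a2.png

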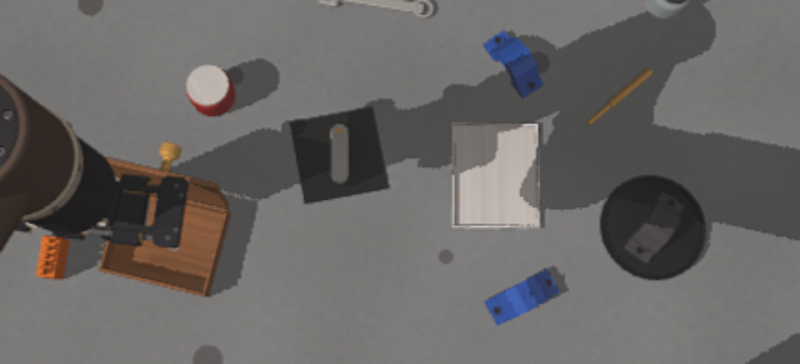

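The cap sits in the dish centre, the hexset is held and the feeler lies on the mat. Next: the hexset goes in the tray, then the feeler in the case.

```bash
python3 - <<'E'
from h import *
place([.522,-.1285],-2,.0147,.6)
pick([.5545,.1068],0,.0055,.55)
im,w=cloud();np.save("pics/w3.npy",w)
cv2.imwrite("pics/a3.png",cv2.resize(im[100:300,60:500,::-1],(800,364)))
place([.4219,.3622],-13.5,.0082,.45)
robot.goto([.45,.1,.3],choose([.45,.1],0))
im,w=cloud();z=w[...,2];hsv=cv2.cvtColor(im,cv2.COLOR_RGB2HSV)
print("feeler",rect(w,box(w,REG["case"])&(hsv[...,1]<50)&(z>.014)&(z<.035)))
print("hex",rect(w,box(w,REG["tray"])&(z>.025)))
print("cap",rect(w,box(w,REG["dish"])&(z>.0175)))
cv2.imwrite("pics/a4.png",cv2.resize(im[100:300,60:500,::-1],(800,364)))
E
```

```text
down [ 0.5221504  -0.12846643  0.01486087] [-0.7  1.   0.4]
t 42.3917
down [0.55467558 0.10688053 0.00560568] [0.1 0.2 0.8]
width mm 26.042678387829543
held 26.07312199719612 [ 1.  -0.9 -1.1] t 48.325
down [0.4220073  0.36235002 0.00838791] [ 0.4  1.1 -0.2]
t 54.325
feeler None
hex {'c': array([ 521.5, -130. ]), 'sz': array([59.9, 28.5]), 'long_deg': -2.5, 'z': array([28.2, 44.6, 64.9]), 'n': 263}
cap {'c': array([ 442.6, -360.2]), 'sz': array([98.7, 41.4]), 'long_deg': -36.0, 'z': array([19.5, 37.8, 46.9]), 'n': 471}
```

View pics/a4.png

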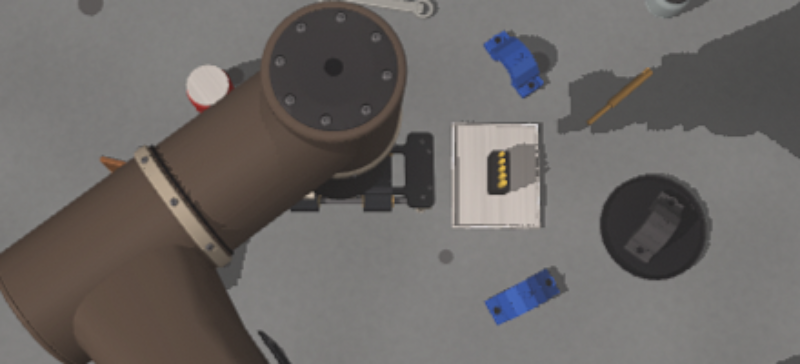

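The hexset is centred in the tray and the cap is fine. The case is hidden by the elbow, so I'll bring the arm round to the outer side of the lid and look there before pushing.

```bash
cat >> h.py <<'E'
CC=np.array([.4239,.3617]);CA=np.radians(-13.5);CX=np.array([np.cos(CA),np.sin(CA)]);CY=np.array([-CX[1],CX[0]])
def cw(x,y,z): return [*(CC+x*CX+y*CY),z]
E
python3 - <<'E'
from h import *
q=list(robot.read_qpos()); q[0]-=45; robot.movej(q); robot.move_gripper(0.)
im,w=cloud();z=w[...,2];hsv=cv2.cvtColor(im,cv2.COLOR_RGB2HSV)
print("feeler",rect(w,box(w,REG["case"])&(hsv[...,1]<60)&(z>.014)&(z<.035)))
p=robot.camera_info("top")
crop=im[165:275,100:210,::-1]
cv2.imwrite("pics/a5.png",cv2.resize(crop,None,fx=4,fy=4,interpolation=cv2.INTER_CUBIC))
print(robot.read_grip_width(),robot.read_t())
P=cw(.115,-.045,.28);R=choose(P[:2],-13.5);print(P,[robot.ik(cw(*a),R) is not None for a in((.115,-.045,.28),(.1,-.045,.135),(-.025,-.045,.042))])
E
```

```text
feeler {'c': array([421.6, 359.9]), 'sz': array([87.8, 26.2]), 'long_deg': -14.9, 'z': array([18.2, 22.5, 26.7]), 'n': 304}
0.0035903332944748362 57.625
[np.float64(0.5252174994722171), np.float64(0.29109713673867543), 0.28] [True, True, True]
```

View pics/a5.png

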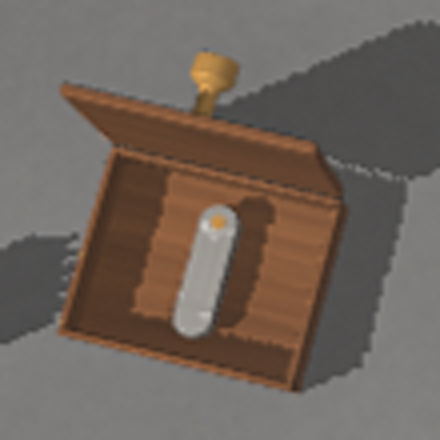

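The feeler lies flat in the middle of the case (top at about 23 mm, as expected). Now the lid.

```bash
python3 - <<'E'
from h import *
P=cw(.115,-.045,.28);R=choose(P[:2],-13.5);robot.goto(P,R); f0=robot.read_force()
robot.servo_line(cw(.110,-.045,.137))
for th in np.r_[1.65:0.1:-.14,.06]:
    s,c=np.sin(th),np.cos(th)
    robot.servo_line(cw(.065-.1*c+.008*s+.010,-.045,.036+.1*s+.008*c),speed=.06)
    f=robot.read_force()-f0; print(round(th,2),np.round(f,1))
    if np.linalg.norm(f)>30: break
else:
    for zz in np.arange(.046,.036,-.001):
        robot.servo_line(cw(-.025,-.045,zz),speed=.03); f=robot.read_force()-f0; print(round(zz,4),np.round(f,1))
        if f[2]>15: break
print(robot.read_t())
E
```

```text
1.65 [ 0.1 -0.1  0.6]
1.51 [-0.3  1.2 -0.3]
1.37 [-0.4  0.2  0.6]
1.23 [1.  1.6 0.2]
1.09 [-0.4  1.  -0.4]
0.95 [-0.2  1.6  1.5]
0.81 [-0.5  0.   0.7]
0.67 [-0.7  0.5  0.8]
0.53 [0.5 0.8 1.2]
0.39 [-0.2  0.7  1.9]
0.25 [0.1 0.5 1.9]
0.11 [-0.7  0.6  0.4]
0.06 [-0.4  0.8  0.2]
0.046 [0.7 0.6 0.3]
0.045 [-0.7  0.6  1. ]
0.044 [-1.7 -1.6 10.1]
0.043 [-5.7 -1.7 19.4]
66.6917
```

```bash
python3 - <<'E'
from h import *
robot.servo_line(cw(-.025,-.045,.25)); q=list(robot.read_qpos()); q[0]-=65; robot.movej(q); robot.dwell(.5)
im,w=cloud();z=w[...,2];hsv=cv2.cvtColor(im,cv2.COLOR_RGB2HSV)
m=box(w,REG["case"])&(z>.03)&(z<.055);print("lid",rect(w,m))
X=(w[...,:2]-CC)@CX;Y=(w[...,:2]-CC)@CY;k=m&(abs(X)<.055)&(abs(Y)<.07)
print("slope z=ax+b",np.polyfit(X[k],z[k],1))
for n,r,h in(("hex","tray",.025),("cap","dish",.0175)):print(n,rect(w,box(w,REG[r])&(z>h)&(z<.08)))
print("tin",rect(w,box(w,(245,305,205,260))&(z>.05)),"punch",rect(w,box(w,(590,665,205,270))&(z>.006)))
print(robot.read_position(),robot.read_t())
cv2.imwrite("pics/a6.png",cv2.resize(im[:,:,::-1],(800,600)))
im,_=robot.grab_frame("scene");cv2.imwrite("pics/s6.png",cv2.resize(im[:,:,::-1],(800,600)))
E
```

```text
lid {'c': array([423.2, 361.4]), 'sz': array([161.8, 129.9]), 'long_deg': 76.3, 'z': array([40. , 44.2, 48.3]), 'n': 2924}
slope z=ax+b [-0.00093215  0.04426814]
hex None
cap {'c': array([ 461.7, -382.2]), 'sz': array([41.7, 25. ]), 'long_deg': -0.1, 'z': array([18.2, 34.6, 44.2]), 'n': 80}
tin {'c': array([648. , 299.2]), 'sz': array([62.2, 61.7]), 'long_deg': -88.3, 'z': array([53.4, 59.5, 63.5]), 'n': 429} punch {'c': array([ 454.7, -110.3]), 'sz': array([67.4, 54. ]), 'long_deg': -89.4, 'z': array([659.1, 670.8, 676.5]), 'n': 1964}
[ 0.45742229 -0.2156464   0.24906879] 70.7417
```

View pics/a6.png

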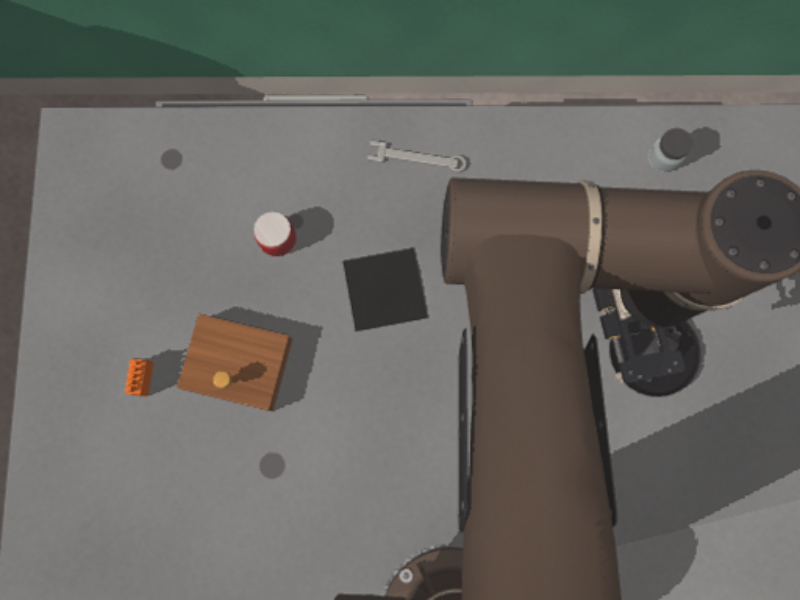

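View pics/s6.png

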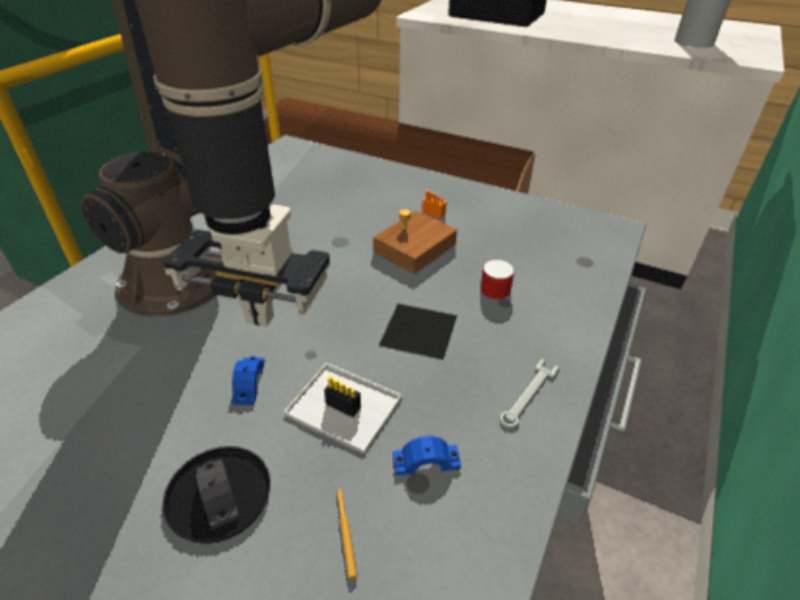

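The lid is shut: its face is level at z = 44 mm, with a slope of 0.001 rad. The scene view shows the cap standing in the dish at (217,495), the hexset in the tray at (343,395), the punch and tin unmoved, and the arm clear of everything. I'm handing in.

```bash
python3 -c "
from rig import robot
robot.job_done()"
```

```text
the job is handed in; nothing more can be done
```

The swap is done and the job is handed in at about 71 s of the 144 s allowed. I put the feeler gauge aside on the mat, moved the bearing cap to the dish and the hex key set to the tray. Then I laid the feeler in the case and pushed the lid shut.

Last checks:
- **Cap:** upright, about 2 mm from the dish centre.
- **Hex key set:** upright, about 2 mm from the tray centre.
- **Feeler gauge:** flat in the middle of the case before the lid closed over it.
- **Lid:** its top is level at 44 mm with a slope of about 0.001 rad, which is fully shut.
- **Grease tin:** moved less than 1 mm by measurement.
- **Drift punch:** unmoved as far as the scene picture shows.

In the final top view the arm hid the tray, the punch and part of the dish, so the numeric checks there failed. For the cap and hex key set I relied on the measurements taken just before closing the lid, and the scene view at the end agreed with them.

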